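Pin the air sampler to its stand with a tapered alignment pin

ROBOT

A 7-joint arm with a two-finger parallel gripper is mounted at the origin on the work surface. World frame = base frame: x ahead of the robot, y to its left, z up, the work surface at z = 0. Lengths are in m, angles in rad, forces in N, time in s.
With the tool pointing down it reaches from about 0.35 to 0.9 m from the base axis. Payload 8.1 kg.
Tool frame: the origin (TCP) lies on the centre line of the jaws, within the pads' length; the fingertips stand 17 mm ahead of it and the grasp point (between the pads) lies 2 mm behind it; z points along the fingers, y is the direction in which the jaws open and shut (so a half turn about z gives the same grasp; the last joint's range is limited). The gripper opens to 92 mm and grips with 3 to 60 N. Pads are 19 mm wide; open, the fingers measure 130 mm over their backs; the gripper's body (75 mm by 190 mm) begins 47 mm behind the grasp point.
Start: joints at [-1.261, 0.434, 0.025, 1.573, -0.012, 1.134, -0.075], TCP at [0.251, 0.573, 0.244] pointing down, gripper open.
Joint ranges: [-2.62, 2.62], [-0.44, 2.09], [-1.27, 1.32], [0.08, 2.57], [-1.32, 4.46], [0.12, 2], [-2.74, 2.74]. Speed limits (rad/s): [2.22, 2.22, 3.01, 3.01, 3.14, 3.14, 3.14].

INTERFACE

Orientations are given as a rotation vector (axis times angle).
In Python, from cell import arm, imaging, job gives the robot as it stands.
- The arm moves only by the tool jog_arm, never from a script. Its argument "moves" is a list of rows, each an object with "fingers": the closure, from -1 (fully open) to 1 (shut); "xyz": the shift along the tool's x, y, z in cm, a list of three; "angular": the turn, a rotation vector about the tool's x, y, z in rad, a list of three. In form: [{"fingers": fingers, "xyz": [dx, dy, dz], "angular": [ax, ay, az]}, ...]. A call has 1 to 12 rows; each row is the pose to reach, as a shift and turn from the pose commanded when the call began, along the tool's axes at that moment; what a row does not reach only later rows make up. A row lasts 1/8 s, in which the tool goes at most 62.5 mm and 10.7 degrees, less where a joint would pass 70% of its speed; a pose out of reach is approached as far as the arm can. A call with a gripper value outside its range is refused whole. The fingers move at their own pace and stop on an object; "grip_force" is the grip in N (left out, the last holds). Time passes only in rows, so rows that repeat a pose let the fingers close. It gives the time, the measured TCP pose, the force and the opening at its end, in the units of the state.
- arm.observe(): the state, without advancing time (a new reading comes with each control period).
- imaging.get_image(name): name is "scene" or "top"; returns the picture (480x640x3 uint8, red, green, blue); there is no depth.
- imaging.camera_params(name): a dict with "fx", "fy", "cx", "cy" (pixels), "rvec" (rotation vector, rad) and "tvec" (3), from world to camera coordinates, as OpenCV has them. Camera axes: x right, y down, z forward; pixel columns grow to the right and rows downward; lengths in m; the calibration is good to about 2 mm. A picture is of the moment at which its call begins. camera_params takes no time and is no camera call.
- job.sign_off(): hands the job in, once; it reports no verdict.
The state is a dict: "clock": time; "joints": joint angles; "dq": joint speeds; "joint_efforts": joint torques, N m; "position": TCP position; "ee_rot": TCP orientation; "force": force on the tool from outside, world axes, zero at the start; "ft_torque": the same for the moment, N m; "width": opening from 0.0 (shut) to 1.0 (fully open).
Only numpy, scipy, OpenCV 4.12 (cv2) and the standard library are available. Lean on these libraries where they do the work, as an engineer would, in place of code of your own. Each camera call takes 0.05 s, during which the arm holds its last target. There are 200 camera calls.

TASK

Fix the air sampler to its stand: ease the red-knobbed tapered pin down through the red-ringed hole, feeling for the hole in the stand's plate underneath, and drive it until its shoulder is fully home so that it pulls the two plates into line. Then seat the black-knobbed locking pin fully home in the black-ringed hole. Never force a pin (no more than 45 N between pin and plates), and leave the hygrometer, logger and petri dish where they are.

Things in the scene. Friction and masses are not known exactly. Their poses are not given: they have to be found in the camera images.
- stand: Fixed: 210 mm base disc, 4 rods, level steel top plate 104 x 226 x 8 mm, upper face 100 mm above the bench. Origin on the bench under its middle; y along the rod frame. The plate has two 14 mm through holes 85 mm from the middle towards +y and -y, covered by the sampler. It is clamped by hand in slots, turned up to 0.19 rad either way about the middle, so its holes lie up to 16 mm off along x: not measured.
- mount_plate: Sampler's aluminium plate, 92 x 216 x 8 mm, upper face 111 mm above the bench, 3 mm above the stand's plate; sampler head in its middle 92 mm across, 48 mm high. Origin on the bench under its middle, y along it. It turns only about the stand's vertical axis, on a springy rubber ring, and starts within 0.01 rad of the stand's frame. Turning it takes up to 5 N at a hole; let go, it springs back.
- red_hole (a point): Middle of the mouth of the mounting plate's red-ringed through hole (14 mm bore), on the plate's upper face, 85 mm from its middle towards its -y end. Axes as the mounting plate's, z up. At the start the stand's hole below lies up to 17 mm from it along this frame's x, to either side: feel for it, dragging the plate along with the pin where needed.
- black_hole (a point): Middle of the mouth of the black-ringed through hole (14 mm bore), on the plate's upper face, 85 mm from its middle towards its +y end. Axes as the mounting plate's. At the start the stand's hole below lies as far off as at the red hole, the opposite way along x; with the tapered pin home, within 1.5 mm.
- taper_pin: Loose steel alignment pin, red knob, 0.10-0.17 kg, hanging tip down in the rack. Origin: middle of the shoulder's underside, z up the pin. Below: 12.5 mm shank 20 mm long, then a 30 mm taper to a blunt 8 mm tip, end 50 mm below the origin. Above: shoulder 25 mm across, 5 mm thick; round knob 23 mm across, 7 to 37 mm above the origin. It wedges: a push of 10 N loads the plates with some 20 N.
- locking_pin: Loose steel straight pin, black knob, 0.09-0.14 kg, hanging in the rack. Origin: middle of the shoulder's underside, z up the pin. Below: 10.5 mm shank 40 mm long, end bevelled to 8 mm over 2.5 mm. Above: shoulder and knob of the same sizes as the tapered pin's. It goes through only when the plates are in line within 3.5 mm.
- pin_rack: Grey sheet-metal pin rack, 60 x 120 mm, 60 mm high, fixed, with two 16 mm holes in its top, 30 mm either side of the middle along its y; the pins hang in them by their shoulders, either pin in either hole. Origin on the bench under its middle.
- hygrometer: Black hand-held hygrometer, 140 x 78 x 30 mm, lying loose. Bystander. Origin under its middle, x along its length.
- logger: White data logger, 70 x 100 x 26 mm, lying loose. Bystander. Origin under its middle.
- petri_dish: Lidded clear petri dish, 94 mm across, 17 mm high, lying loose. Bystander. Origin under its middle.
Not all that is in view belongs to the job. What is meant by the locking_pin is not yellow, and is the larger of those in its own colour.

How it is judged:
By the outcome, as a careful person would: the job done as asked, in the order asked, and still so for the second after the job is handed in, with the robot touching nothing.
It also fails if it takes over 72 s, if anything falls off the work surface, if the arm or the gripper's body presses on something with over 40 N, if the wrist force passes 120 N, or if a joint passes its speed limit or range.

## Working session

There is one attempt and no reset: what is moved stays moved. The work goes in short steps, Python scripts to look and compute and a tool call to move; the robot and the scene stay as the last step left them, time stands still between calls to the robot, and variables do not carry over. Pictures are saved under pics/ and viewed, about 8 in all and at most 12, crops included, and the job is handed in when it is done.

Besides the shell and the picture viewer there is one more tool, called after "Request:" as name(argument=value, ...), one argument or row to a line, values as JSON. jog_arm: Moves the arm, as the interface text tells. Its arguments: {"type":"object","properties":{"moves":{"type":"array"},"grip_force":{"type":"number"}},"required":["moves"]}

```bash
mkdir -p pics; ls
python3 - <<'E'
from cell import arm, imaging
import cv2
for n in("scene","top"):
    cv2.imwrite(f"pics/{n}0.png",cv2.cvtColor(imaging.get_image(n),cv2.COLOR_RGB2BGR)); print(imaging.camera_params(n))
print(arm.observe())
E
```

```text
pics
{'fx': 596.2728440036342, 'fy': 596.2728440036342, 'cx': 321.34096052363805, 'cy': 244.03983835605027, 'rvec': array([ 2.10098526,  1.00008744, -0.44934832]), 'tvec': array([-0.4222439 , -0.2410439 ,  1.48931673])}
{'fx': 577.452070972188, 'fy': 577.452070972188, 'cx': 319.102187518889, 'cy': 239.9409251629372, 'rvec': array([ 2.12155474, -2.1476198 ,  0.22328417]), 'tvec': array([0.01393982, 0.60380872, 1.26394292])}
{'clock': 0.1, 'joints': array([-1.2606293 ,  0.43513098,  0.02499901,  1.57401663, -0.01158416,
        1.13401495, -0.07508853]), 'dq': array([ 1.90278205e-04, -1.20297716e-03,  1.02897211e-03, -3.24151436e-03,
       -1.58576123e-03,  8.43575199e-04,  9.84803663e-05]), 'joint_efforts': array([ 3.18879662e-03, -6.69120240e+01,  9.88021754e-01, -3.15145469e+01,
       -6.05510711e-02,  3.74832947e-02,  8.21544450e-05]), 'position': array([0.25060284, 0.57207242, 0.24303355]), 'ee_rot': array([-6.43865509e-01, -3.07476169e+00,  2.22787624e-03]), 'force': array([-0.60535643,  0.11344342,  0.78553193]), 'ft_torque': array([-0.07121577,  0.00460389,  0.02883481]), 'width': 1.0033163992115812}
```

View pics/top0.png

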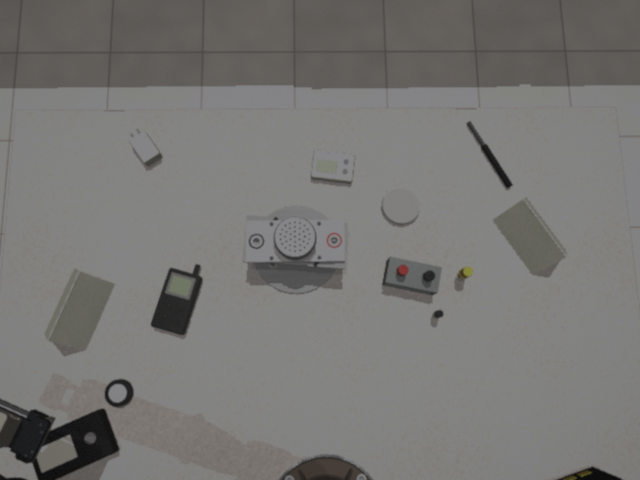

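View pics/scene0.png

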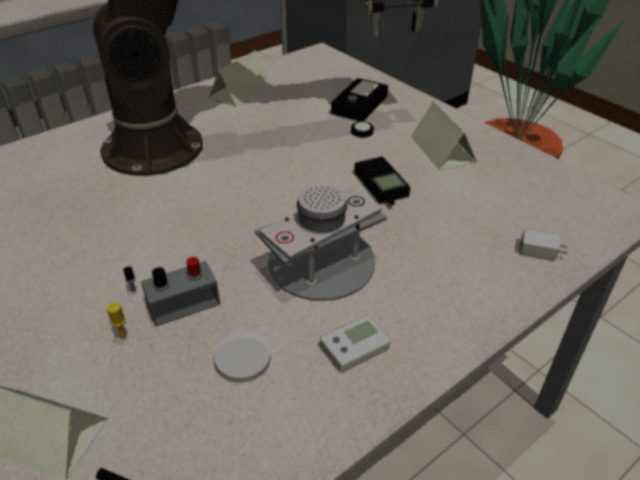

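The top view shows the red hole at about (334,240), the black hole at (256,240), the red pin at (403,270) and the black pin at (429,276), both in the rack. The small black pin at (438,314) and the yellow one are decoys. Next I'll measure these and take a close crop of the stand.

```bash
cat > h.py <<'E'
import numpy as np, cv2
from scipy.spatial.transform import Rotation as R
from cell import arm, imaging
def cam(n):
    p=imaging.camera_params(n); K=np.array([[p['fx'],0,p['cx']],[0,p['fy'],p['cy']],[0,0,1]]); return K,cv2.Rodrigues(p['rvec'])[0],p['tvec']
def ray(n,uv):
    K,Rm,t=cam(n); return -Rm.T@t, Rm.T@np.linalg.solve(K,[uv[0],uv[1],1.])
def plane(n,uv,z):
    c,d=ray(n,uv); return c+d*(z-c[2])/d[2]
def tri(a,b):
    (c1,d1),(c2,d2)=ray('top',a),ray('scene',b)
    s=np.linalg.lstsq(np.c_[d1,-d2],c2-c1,rcond=None)[0]; p,q=c1+s[0]*d1,c2+s[1]*d2
    return (p+q)/2, np.linalg.norm(p-q)
def proj(n,P):
    K,Rm,t=cam(n); q=K@(Rm@np.asarray(P)+t); return q[:2]/q[2]
def blobs(im,kind,box):
    x0,y0,x1,y1=box; h=cv2.cvtColor(im,cv2.COLOR_RGB2HSV)[y0:y1,x0:x1].astype(int); H,S,V=h[...,0],h[...,1],h[...,2]
    m=(((H<8)|(H>172))&(S>90)&(V>60)) if kind=='red' else (V<60)
    n,l,s,c=cv2.connectedComponentsWithStats(m.astype(np.uint8))
    return [(np.round(c[i]+[x0,y0],2).tolist(),s[i].tolist()) for i in range(1,n) if s[i,4]>8]
E
python3 - <<'E'
from h import *
t=imaging.get_image('top');s=imaging.get_image('scene')
for k in('red','black'):
    print(k,'top ring',blobs(t,k,(240,215,350,270)),'\n rack',blobs(t,k,(380,250,445,325)))
    print(' scene ring',blobs(s,k,(255,190,390,260)),'\n rack',blobs(s,k,(120,250,220,300)))
a=cv2.resize(t[205:300,235:355],None,fx=6,fy=6,interpolation=cv2.INTER_CUBIC)
cv2.imwrite('pics/c1.png',cv2.cvtColor(cv2.convertScaleAbs(a,alpha=1.3),cv2.COLOR_RGB2BGR))
a=cv2.resize(np.vstack([t[250:330,375:475]]),None,fx=5,fy=5,interpolation=cv2.INTER_CUBIC)
b=cv2.resize(s[240:340,105:225],None,fx=4,fy=4,interpolation=cv2.INTER_CUBIC)[:400]
c=np.zeros((400,800,3),np.uint8); c[:,:400]=cv2.resize(a,(400,320))[:400].copy() if 0 else cv2.copyMakeBorder(cv2.resize(a,(400,320)),0,80,0,0,0); c[:,400:]=cv2.resize(b,(400,400))
cv2.imwrite('pics/c2.png',cv2.cvtColor(cv2.convertScaleAbs(c,alpha=1.4),cv2.COLOR_RGB2BGR))
E
```

```text
red top ring [] 
 rack [([402.51, 269.73], [18, 15, 10, 11, 84])]
 scene ring [([277.85, 237.0], [21, 42, 6, 11, 20]), ([291.18, 236.24], [33, 42, 6, 10, 17])] 
 rack [([192.36, 262.51], [66, 7, 13, 16, 125])]
black top ring [([298.0, 256.53], [44, 36, 27, 9, 45]), ([315.62, 263.31], [74, 47, 5, 5, 13])] 
 rack [([385.24, 273.0], [3, 10, 6, 25, 37]), ([398.6, 273.3], [17, 20, 6, 7, 10]), ([428.19, 276.22], [43, 21, 12, 12, 107]), ([431.0, 292.89], [49, 42, 5, 3, 9]), ([437.93, 313.7], [54, 61, 9, 7, 46])]
 scene ring [([380.91, 195.55], [113, 0, 22, 15, 227]), ([319.4, 220.73], [42, 13, 49, 29, 699]), ([335.44, 248.15], [34, 33, 79, 37, 979]), ([274.51, 256.04], [15, 60, 11, 10, 53])] 
 rack [([193.36, 270.9], [67, 14, 14, 13, 87]), ([129.28, 276.4], [4, 17, 11, 24, 139]), ([159.38, 278.27], [32, 18, 16, 22, 267]), ([198.34, 293.5], [44, 33, 55, 17, 507])]
```

View pics/c1.png

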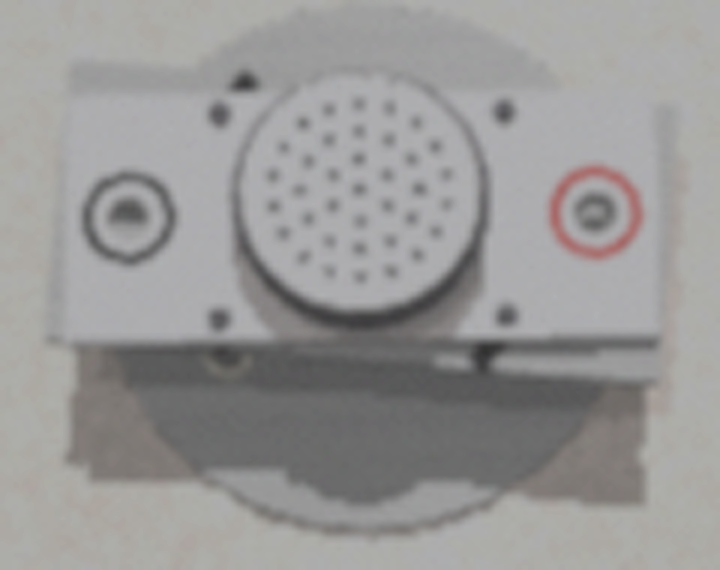

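View pics/c2.png

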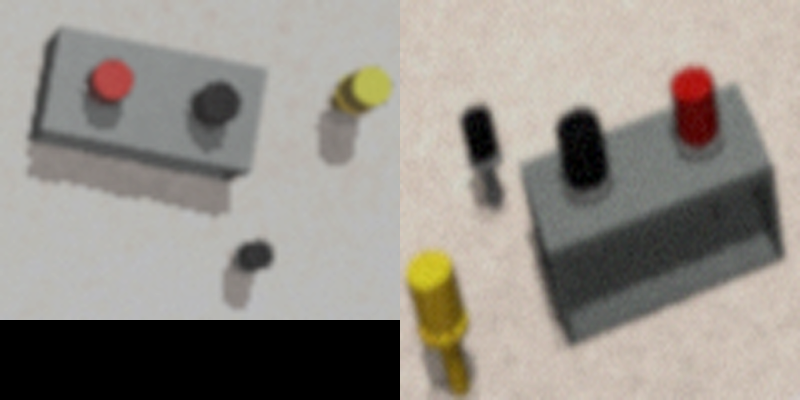

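The close crops show the larger black pin and the red pin in the rack. The stand's plate peeks out on the -x side at the red end and on the +x side at the black end, so its red hole lies towards -x. I'll put numbers on that.

Run:
```python
from h import *
t=imaging.get_image('top');s=imaging.get_image('scene')
print('cams',[np.round(ray(n,(320,240))[0],3) for n in('top','scene')])
h=cv2.cvtColor(t,cv2.COLOR_RGB2HSV).astype(int); 
def cen(m,box):
    x0,y0,x1,y1=box; ys,xs=np.nonzero(m[y0:y1,x0:x1]); p=np.c_[xs+x0,ys+y0].astype(np.float32)
    (c,r)=cv2.minEnclosingCircle(p); return p.mean(0),np.array(c),r,len(p)
a=t.astype(int); redm=(a[...,0]-a[...,1]>30)
rr=cen(redm,(322,228,346,254)); bb=cen(h[...,2]<110,(247,230,266,252))
for n,c in(('red',rr),('black',bb)): print(n,c,plane('top',c[0],.111)[:2],plane('top',c[1],.111)[:2])
b=s.astype(int); rs=cen(b[...,0]-b[...,1]>50,(265,225,305,250)); bs=cen(cv2.cvtColor(s,cv2.COLOR_RGB2HSV)[...,2]<100,(344,195,370,208))
for n,c,u in(('red',rs,rr),('black',bs,bb)): print(n,c,plane('scene',c[1],.111)[:2],'tri',tri(u[1],c[1]))
for n,u,v in(('taper',(402.51,269.73),(192.36,264.5)),('lock',(428.19,276.22),(159.38,278.27))):
    print(n,'top',plane('top',u,.09)[:2],'scene',plane('scene',v,.082)[:2],'tri',tri(u,v))
g=cv2.GaussianBlur(cv2.cvtColor(t,cv2.COLOR_RGB2GRAY).astype(float),(3,3),0)
print('lower'); [print(x,np.round(g[258:275,x]).astype(int)) for x in range(300,348,6)]
print('upper'); [print(x,np.round(g[210:225,x]).astype(int)) for x in range(246,276,5)]
print('red hole');print(np.round(g[232:249,326:343]).astype(int))
```

```text
cams [array([0.361, 0.039, 1.353]), array([ 1.258, -0.488,  0.796])]
red (array([334.08334, 239.91667], dtype=float32), array([333.89129639, 239.80435181]), 7.440150737762451, 60) [ 0.59335068 -0.02489692] [ 0.59360521 -0.02448073]
black (array([255.88393, 240.91072], dtype=float32), array([256., 241.]), 7.810349941253662, 112) [0.59287375 0.14597762] [0.59267294 0.14572365]
red (array([284.375 , 237.3125], dtype=float32), array([284.5, 237.5]), 8.631438255310059, 16) [ 0.59399493 -0.02519662] tri (array([ 0.59359327, -0.02467448,  0.11048808]), np.float64(0.00039825061358367584))
black (array([353.25   , 201.71591], dtype=float32), array([354. , 203.5]), 10.594910621643066, 88) [0.59650636 0.13744564] tri (array([0.59231404, 0.14437706, 0.10573741]), np.float64(0.004419528306072467))
taper top [ 0.52866868 -0.17614581] scene [ 0.5233768  -0.17511785] tri (array([ 0.52886587, -0.17700945,  0.08710937]), np.float64(0.0008296298546460911))
lock top [ 0.51358345 -0.23247843] scene [ 0.51835947 -0.23642916] tri (array([ 0.51489718, -0.23508138,  0.07856828]), np.float64(0.000326090529240
[... 1489 characters left out ...]
112 122 116 101  95  97  97  91  92 107 122 120 109 110 123]
 [116 106 114 123 116 103 100 102 101  95  93 106 121 121 110 109 121]
 [116 106 113 124 120 107  97  93  92  91  97 110 123 121 110 109 121]
 [119 108 112 123 125 113  99  89  88  94 106 118 124 118 108 112 124]
 [124 112 109 118 125 122 112 104 103 109 118 124 121 112 108 117 128]
 [128 118 108 110 118 124 123 121 121 123 125 121 112 106 112 123 131]
 [131 124 114 108 110 115 120 121 122 121 117 110 104 108 119 129 132]
 [132 130 124 116 110 109 110 111 111 110 108 106 110 118 127 132 133]
 [133 132 131 126 120 115 112 109 107 109 112 116 122 128 132 133 133]
 [133 133 133 132 129 126 123 121 119 120 124 127 130 132 133 133 133]]
```

```bash
cat >> h.py <<'E'
Rg=np.array([[0,1,0],[1,0,0],[0,0,-1.]])  # tool x=+y, y=+x, z=down
def delta(p):
    o=arm.observe(); R0=R.from_rotvec(o['ee_rot']).as_matrix()
    print('xyz cm',np.round(100*R0.T@(np.array(p)-o['position']),2),'ang',np.round(R.from_matrix(R0.T@Rg).as_rotvec(),4),'joints',np.round(o['joints'],2))
E
python3 -c "
from h import *
delta((.5288,-.1765,.20))"
```

```text
xyz cm [-55.52 -57.43   4.38] ang [-4.000e-04  4.000e-04  1.158e+00] joints [-1.26  0.43  0.02  1.57 -0.01  1.13 -0.08]
```

Request:
jog_arm(
  moves=[
    {"fingers": -1,"xyz": [-55.5,-57.4,4.4],"angular": [0,0,1.158]},
    {"fingers": -1,"xyz": [-55.5,-57.4,4.4],"angular": [0,0,1.158]},
    {"fingers": -1,"xyz": [-55.5,-57.4,4.4],"angular": [0,0,1.158]},
    {"fingers": -1,"xyz": [-55.5,-57.4,4.4],"angular": [0,0,1.158]},
    {"fingers": -1,"xyz": [-55.5,-57.4,4.4],"angular": [0,0,1.158]},
    {"fingers": -1,"xyz": [-55.5,-57.4,4.4],"angular": [0,0,1.158]},
    {"fingers": -1,"xyz": [-55.5,-57.4,4.4],"angular": [0,0,1.158]},
    {"fingers": -1,"xyz": [-55.5,-57.4,4.4],"angular": [0,0,1.158]},
    {"fingers": -1,"xyz": [-55.5,-57.4,4.4],"angular": [0,0,1.158]},
    {"fingers": -1,"xyz": [-55.5,-57.4,4.4],"angular": [0,0,1.158]},
    {"fingers": -1,"xyz": [-55.5,-57.4,4.4],"angular": [0,0,1.158]},
    {"fingers": -1,"xyz": [-55.5,-57.4,4.4],"angular": [0,0,1.158]},
  ],
)

```text
clock: 1.8
position: [0.5123, -0.1312, 0.2025]
ee_rot: [2.22, 2.222, 0.001]
force: [0.3, 0.4, 0.3]
width: 1.0
```

```bash
python3 -c "
from h import *
print(arm.observe()['position'],arm.observe()['force']);delta((.5288,-.1765,.20))"
```

```text
[ 0.51225633 -0.13117473  0.20254299] [0.30722378 0.35476656 0.34922416]
xyz cm [-4.53  1.65  0.25] ang [ 0.0008 -0.0003  0.0007] joints [-0.3   0.35  0.59  1.9  -0.23  0.96  0.4 ]
```

Request:
jog_arm(
  moves=[
    {"fingers": -1,"xyz": [-4.5,1.6,0.2],"angular": [0,0,0]},
    {"fingers": -1,"xyz": [-4.5,1.6,0.2],"angular": [0,0,0]},
    {"fingers": -1,"xyz": [-4.5,1.6,0.2],"angular": [0,0,0]},
    {"fingers": -1,"xyz": [-4.5,1.6,0.2],"angular": [0,0,0]},
  ],
)

```text
clock: 2.3
position: [0.5274, -0.1728, 0.2004]
ee_rot: [-2.219, -2.223, -0.001]
force: [-0.3, 0.3, -0.7]
width: 1.001
```

```bash
python3 -c "
from h import *
print(arm.observe()['position'],arm.observe()['force']);delta((.5288,-.1765,.085))"
```

```text
[ 0.52743662 -0.17284496  0.20042482] [-0.25674989  0.27034074 -0.71277994]
xyz cm [-0.38  0.14 11.54] ang [-0.0002 -0.001   0.002 ] joints [-0.21  0.4   0.59  1.84 -0.26  0.99  0.49]
```

Request:
jog_arm(
  moves=[
    {"fingers": -1,"xyz": [0,0,3],"angular": [0,0,0]},
    {"fingers": -1,"xyz": [0,0,5],"angular": [0,0,0]},
    {"fingers": -1,"xyz": [0,0,5],"angular": [0,0,0]},
    {"fingers": -1,"xyz": [0,0,5],"angular": [0,0,0]},
  ],
)

```text
clock: 2.8
position: [0.528, -0.174, 0.1513]
ee_rot: [2.22, 2.222, 0.001]
force: [0.3, -0.0, 0.6]
width: 1.0
```

```bash
python3 -c "
from h import *
print(arm.observe()['position'],arm.observe()['force']);delta((.5288,-.1765,.085))"
```

```text
[ 0.52799743 -0.17397487  0.15130699] [ 0.31226457 -0.04484658  0.5672815 ]
xyz cm [-0.25  0.07  6.63] ang [ 0.001  -0.      0.0009] joints [-0.18  0.46  0.56  1.89 -0.31  0.88  0.53]
```

Request:
jog_arm(
  moves=[
    {"fingers": -1,"xyz": [-0.25,0.07,2],"angular": [0,0,0]},
    {"fingers": -1,"xyz": [-0.25,0.07,5],"angular": [0,0,0]},
    {"fingers": -1,"xyz": [-0.25,0.07,6.5],"angular": [0,0,0]},
    {"fingers": -1,"xyz": [-0.25,0.07,6.5],"angular": [0,0,0]},
    {"fingers": -1,"xyz": [-0.25,0.07,6.5],"angular": [0,0,0]},
  ],
)

```text
clock: 3.42
position: [0.5289, -0.1772, 0.0865]
ee_rot: [2.221, 2.22, 0.001]
force: [0.1, -0.1, 0.6]
width: 1.002
```

Request:
jog_arm(
  grip_force=30,
  moves=[
    {"fingers": 1,"xyz": [0,0,0],"angular": [0,0,0]},
    {"fingers": 1,"xyz": [0,0,0],"angular": [0,0,0]},
    {"fingers": 1,"xyz": [0,0,0],"angular": [0,0,0]},
    {"fingers": 1,"xyz": [0,0,0],"angular": [0,0,0]},
    {"fingers": 1,"xyz": [0,0,0],"angular": [0,0,0]},
    {"fingers": 1,"xyz": [0,0,0],"angular": [0,0,0]},
    {"fingers": 1,"xyz": [0,0,0],"angular": [0,0,0]},
  ],
)

```text
clock: 4.3
position: [0.5282, -0.177, 0.0854]
ee_rot: [-2.221, -2.221, 0.0]
force: [0.2, 0.0, 0.0]
width: 0.284
```

```bash
python3 -c "
from h import *
o=arm.observe();print(o['position'],o['force'],o['width']*92)"
```

```text
[ 0.52819003 -0.17697256  0.08539879] [0.16920245 0.01957532 0.00875962] 26.15320090178794
```

Request:
jog_arm(
  moves=[
    {"fingers": 1,"xyz": [0,0,0],"angular": [0,0,0]},
    {"fingers": 1,"xyz": [0,0,0],"angular": [0,0,0]},
    {"fingers": 1,"xyz": [0,0,-3],"angular": [0,0,0]},
    {"fingers": 1,"xyz": [0,0,-7],"angular": [0,0,0]},
    {"fingers": 1,"xyz": [0,0,-13],"angular": [0,0,0]},
    {"fingers": 1,"xyz": [0,0,-13],"angular": [0,0,0]},
    {"fingers": 1,"xyz": [0,0,-13],"angular": [0,0,0]},
    {"fingers": 1,"xyz": [0,0,-13],"angular": [0,0,0]},
  ],
)

```text
clock: 5.3
position: [0.5273, -0.1765, 0.2139]
ee_rot: [-2.22, -2.22, 0.002]
force: [-1.2, 0.3, -1.2]
width: 0.246
```

```bash
python3 -c "
from h import *
o=arm.observe();print(o['position'],o['force'],o['width']*92);delta((.5935,-.0246,.215))"
```

```text
[ 0.52731909 -0.17651833  0.21393895] [-1.16468332  0.34951601 -1.17268915] 22.63439316827004
xyz cm [15.19  6.62 -0.11] ang [-0.0027 -0.0006  0.    ] joints [-0.21  0.39  0.6   1.82 -0.25  1.02  0.49]
```

Request:
jog_arm(
  moves=[
    {"fingers": 1,"xyz": [5,2.2,0],"angular": [0,0,0]},
    {"fingers": 1,"xyz": [10,4.4,0],"angular": [0,0,0]},
    {"fingers": 1,"xyz": [15.2,6.6,0],"angular": [0,0,0]},
    {"fingers": 1,"xyz": [15.2,6.6,0],"angular": [0,0,0]},
    {"fingers": 1,"xyz": [15.2,6.6,0],"angular": [0,0,0]},
    {"fingers": 1,"xyz": [15.2,6.6,0],"angular": [0,0,0]},
    {"fingers": 1,"xyz": [15.2,6.6,0],"angular": [0,0,0]},
  ],
)

```text
clock: 6.18
position: [0.5939, -0.0264, 0.2155]
ee_rot: [2.224, 2.219, -0.0]
force: [0.1, 0.1, -0.0]
width: 0.24
```

```bash
python3 -c "
from h import *
o=arm.observe();print(o['position'],o['force'],o['width']*92);delta((.5935,-.0246,.215))
s=imaging.get_image('scene');t=imaging.get_image('top')
p=o['position'];q=proj('scene',p-[0,0,.075]);print('exp tip scene',q,'exp origin',proj('scene',p-[0,0,.025]),'tip top',proj('top',p-[0,0,.075]))
a=cv2.resize(s[130:260,215:345],(600,600),interpolation=cv2.INTER_CUBIC)
cv2.imwrite('pics/c3.png',cv2.cvtColor(cv2.convertScaleAbs(a,alpha=1.4),cv2.COLOR_RGB2BGR))"
```

```text
[ 0.5939051  -0.02635812  0.21548343] [ 0.07882915  0.06742796 -0.02906193] 22.105850271464078
xyz cm [ 0.18 -0.04  0.05] ang [-0.0001  0.0001 -0.0022] joints [-0.44  0.44  0.57  1.72 -0.27  1.06  0.21]
exp tip scene [283.34467239 224.83097836] exp origin [282.27703707 201.80551514] tip top [335.41441907 237.11429067]
```

View pics/c3.png

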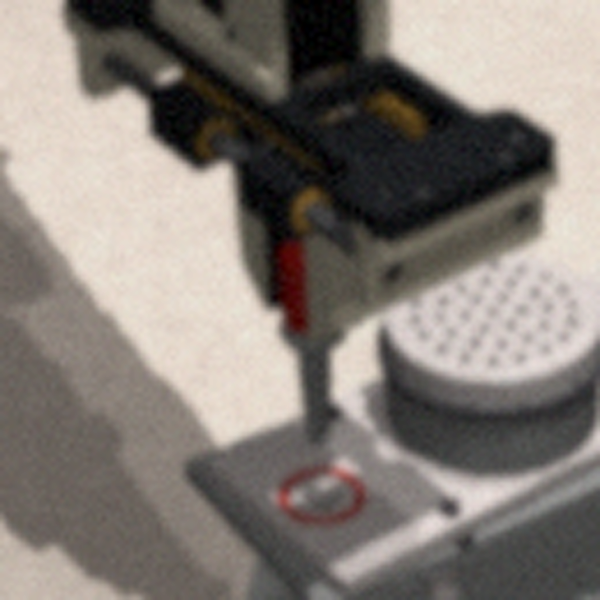

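The tip is at about (283.5,225.3), against (283.3,224.8) expected, so the pin is held straight and centred. I'll lower the tip into the upper plate's hole.

Request:
jog_arm(
  moves=[
    {"fingers": 1,"xyz": [0.18,-0.1,0],"angular": [0,0,0]},
    {"fingers": 1,"xyz": [0.18,-0.1,1.5],"angular": [0,0,0]},
    {"fingers": 1,"xyz": [0.18,-0.1,2.5],"angular": [0,0,0]},
    {"fingers": 1,"xyz": [0.18,-0.1,2.8],"angular": [0,0,0]},
    {"fingers": 1,"xyz": [0.18,-0.1,3.1],"angular": [0,0,0]},
    {"fingers": 1,"xyz": [0.18,-0.1,3.5],"angular": [0,0,0]},
    {"fingers": 1,"xyz": [0.18,-0.1,3.5],"angular": [0,0,0]},
  ],
)

```text
clock: 7.15
position: [0.5932, -0.0232, 0.1803]
ee_rot: [-2.221, -2.221, 0.0]
force: [-0.5, -0.2, -1.7]
width: 0.246
```

```bash
cat > st.py <<'E'
from h import *
o=arm.observe();print(np.round(o['position']*1000,1),np.round(o['force'],2),np.round(o['ft_torque'],2),round(o['width']*92,1),np.round(R.from_matrix(R.from_rotvec(o['ee_rot']).as_matrix().T@Rg).as_rotvec(),4),o['clock'])
E
python3 st.py
```

```text
[593.2 -23.2 180.3] [-0.48 -0.21 -1.68] [-0.09  0.06  0.06] 22.6 [-0.0002 -0.     -0.0001] 7.15
```

Request:
jog_arm(
  moves=[
    {"fingers": 1,"xyz": [-0.1,-0.2,0.1],"angular": [0,0,0]},
    {"fingers": 1,"xyz": [-0.1,-0.4,0.1],"angular": [0,0,0]},
    {"fingers": 1,"xyz": [-0.1,-0.6,0.1],"angular": [0,0,0]},
    {"fingers": 1,"xyz": [-0.1,-0.6,0.1],"angular": [0,0,0]},
    {"fingers": 1,"xyz": [-0.1,-0.6,0.1],"angular": [0,0,0]},
  ],
)

```text
clock: 7.78
position: [0.5874, -0.0242, 0.1796]
ee_rot: [2.221, 2.221, 0.001]
force: [0.5, -0.3, -0.5]
width: 0.242
```

```bash
python3 st.py
```

```text
[587.4 -24.2 179.6] [ 0.52 -0.3  -0.53] [-0.11 -0.25 -0.04] 22.2 [ 0.0005 -0.     -0.0001] 7.775
```

Request:
jog_arm(
  moves=[
    {"fingers": 1,"xyz": [0,0,0.2],"angular": [0,0,0]},
    {"fingers": 1,"xyz": [0,0,0.4],"angular": [0,0,0]},
    {"fingers": 1,"xyz": [0,0,0.6],"angular": [0,0,0]},
    {"fingers": 1,"xyz": [0,0,0.6],"angular": [0,0,0]},
  ],
)

```text
clock: 8.28
position: [0.5872, -0.0243, 0.1732]
ee_rot: [-2.222, -2.221, 0.0]
force: [1.4, -0.0, -1.6]
width: 0.248
```

```bash
python3 st.py
```

```text
[587.2 -24.3 173.2] [ 1.43 -0.01 -1.6 ] [-0.24 -0.45 -0.01] 22.8 [-0.0002  0.0001 -0.0002] 8.275
```

Request:
jog_arm(
  moves=[
    {"fingers": 1,"xyz": [0,0,0.15],"angular": [0,0,0]},
    {"fingers": 1,"xyz": [0,0,0.3],"angular": [0,0,0]},
    {"fingers": 1,"xyz": [0,0,0.4],"angular": [0,0,0]},
    {"fingers": 1,"xyz": [0,0,0.4],"angular": [0,0,0]},
  ],
)

```text
clock: 8.78
position: [0.5872, -0.0242, 0.1694]
ee_rot: [2.222, 2.221, -0.0]
force: [2.0, -0.5, -0.4]
width: 0.243
```

```bash
python3 st.py
```

```text
[587.2 -24.2 169.4] [ 2.   -0.5  -0.41] [-0.35 -0.45  0.03] 22.4 [-0.      0.     -0.0001] 8.775
```

The tip is now inside the stand's hole. I'll ease it down and watch the side forces.

Request:
jog_arm(
  moves=[
    {"fingers": 1,"xyz": [0,0,0.2],"angular": [0,0,0]},
    {"fingers": 1,"xyz": [0,0,0.4],"angular": [0,0,0]},
    {"fingers": 1,"xyz": [0,0,0.6],"angular": [0,0,0]},
    {"fingers": 1,"xyz": [0,0,0.7],"angular": [0,0,0]},
    {"fingers": 1,"xyz": [0,0,0.7],"angular": [0,0,0]},
  ],
)

```text
clock: 9.4
position: [0.5872, -0.0242, 0.1623]
ee_rot: [-2.221, -2.221, 0.0]
force: [1.3, -1.3, -1.1]
width: 0.246
```

```bash
python3 st.py
```

```text
[587.2 -24.2 162.3] [ 1.33 -1.3  -1.13] [-0.41 -0.52 -0.02] 22.6 [-0.0002  0.     -0.0001] 9.4
```

Request:
jog_arm(
  moves=[
    {"fingers": 1,"xyz": [-0.08,0,0.1],"angular": [0,0,0]},
    {"fingers": 1,"xyz": [-0.08,0,0.3],"angular": [0,0,0]},
    {"fingers": 1,"xyz": [-0.08,0,0.4],"angular": [0,0,0]},
    {"fingers": 1,"xyz": [-0.08,0,0.4],"angular": [0,0,0]},
  ],
)

```text
clock: 9.9
position: [0.5873, -0.0249, 0.1583]
ee_rot: [-2.221, -2.221, -0.0]
force: [1.9, -0.1, -1.5]
width: 0.243
```

```bash
python3 st.py
```

```text
[587.3 -24.9 158.3] [ 1.89 -0.07 -1.48] [-0.12 -0.54  0.01] 22.4 [-0.0001 -0.0001 -0.0001] 9.9
```

Request:
jog_arm(
  moves=[
    {"fingers": 1,"xyz": [-0.02,0,0.2],"angular": [0,0,0]},
    {"fingers": 1,"xyz": [-0.02,0,0.4],"angular": [0,0,0]},
    {"fingers": 1,"xyz": [-0.02,0,0.5],"angular": [0,0,0]},
    {"fingers": 1,"xyz": [-0.02,0,0.5],"angular": [0,0,0]},
  ],
)

```text
clock: 10.4
position: [0.5871, -0.0251, 0.1533]
ee_rot: [-2.221, -2.221, 0.0]
force: [2.4, -0.3, -1.0]
width: 0.246
```

```bash
python3 st.py
```

```text
[587.1 -25.1 153.3] [ 2.38 -0.34 -1.02] [-0.11 -0.54  0.03] 22.7 [-0.0003 -0.0001 -0.    ] 10.4
```

Request:
jog_arm(
  moves=[
    {"fingers": 1,"xyz": [0,0,0.2],"angular": [0,0,0]},
    {"fingers": 1,"xyz": [0,0,0.4],"angular": [0,0,0]},
    {"fingers": 1,"xyz": [0,0,0.5],"angular": [0,0,0]},
    {"fingers": 1,"xyz": [0,0,0.5],"angular": [0,0,0]},
  ],
)

```text
clock: 10.9
position: [0.587, -0.0251, 0.1483]
ee_rot: [-2.221, -2.221, 0.001]
force: [1.9, 0.4, -0.8]
width: 0.247
```

```bash
python3 st.py
```

```text
[587.  -25.1 148.3] [ 1.94  0.36 -0.84] [ 0.04 -0.17  0.01] 22.7 [-0.0005 -0.0001 -0.0001] 10.9
```

Request:
jog_arm(
  moves=[
    {"fingers": 1,"xyz": [0,-0.04,0.1],"angular": [0,0,0]},
    {"fingers": 1,"xyz": [0,-0.04,0.3],"angular": [0,0,0]},
    {"fingers": 1,"xyz": [0,-0.04,0.4],"angular": [0,0,0]},
    {"fingers": 1,"xyz": [0,-0.04,0.4],"angular": [0,0,0]},
  ],
)

```text
clock: 11.4
position: [0.5867, -0.0251, 0.1442]
ee_rot: [-2.221, -2.221, 0.0]
force: [1.3, 0.7, -0.6]
width: 0.244
```

```bash
python3 st.py
```

```text
[586.7 -25.1 144.2] [ 1.27  0.69 -0.6 ] [ 0.01 -0.14 -0.02] 22.4 [-0.0004 -0.     -0.0001] 11.4
```

Request:
jog_arm(
  moves=[
    {"fingers": 1,"xyz": [0,-0.02,0.2],"angular": [0,0,0]},
    {"fingers": 1,"xyz": [0,-0.02,0.4],"angular": [0,0,0]},
    {"fingers": 1,"xyz": [0,-0.02,0.5],"angular": [0,0,0]},
    {"fingers": 1,"xyz": [0,-0.02,0.5],"angular": [0,0,0]},
  ],
)

```text
clock: 11.9
position: [0.5866, -0.0252, 0.1393]
ee_rot: [-2.221, -2.221, 0.0]
force: [0.6, 0.9, -0.3]
width: 0.245
```

```bash
python3 st.py
```

```text
[586.6 -25.2 139.3] [ 0.55  0.88 -0.29] [ 0.14 -0.13  0.06] 22.5 [-0.0001  0.     -0.0001] 11.9
```

Expected home is about 136. I'll feel for the shoulder in small steps.

Request:
jog_arm(
  moves=[
    {"fingers": 1,"xyz": [0.02,0,0.1],"angular": [0,0,0]},
    {"fingers": 1,"xyz": [0.02,0,0.2],"angular": [0,0,0]},
    {"fingers": 1,"xyz": [0.02,0,0.3],"angular": [0,0,0]},
    {"fingers": 1,"xyz": [0.02,0,0.3],"angular": [0,0,0]},
  ],
)

```text
clock: 12.4
position: [0.5866, -0.025, 0.1364]
ee_rot: [-2.222, -2.221, 0.0]
force: [-0.4, -0.1, 2.0]
width: 0.246
```

```bash
python3 st.py
```

```text
[586.6 -25.  136.4] [-0.42 -0.1   1.95] [ 0.    0.09 -0.08] 22.7 [-0.0001  0.     -0.0001] 12.4
```

Request:
jog_arm(
  moves=[
    {"fingers": 1,"xyz": [0,0,0.05],"angular": [0,0,0]},
    {"fingers": 1,"xyz": [0,0,0.1],"angular": [0,0,0]},
    {"fingers": 1,"xyz": [0,0,0.1],"angular": [0,0,0]},
  ],
)

```text
clock: 12.78
position: [0.5867, -0.0251, 0.1364]
ee_rot: [2.222, 2.221, 0.001]
force: [-3.6, 0.8, 12.5]
width: 0.241
```

```bash
python3 st.py
```

```text
[586.7 -25.1 136.4] [-3.64  0.81 12.52] [0.05 0.91 0.09] 22.2 [ 0.0005 -0.0005 -0.0002] 12.775
```

The shoulder is home: z has stopped at 136.4 (origin 111.0 mm) with 12.5 N of push. I'll release and fetch the locking pin.

Request:
jog_arm(
  moves=[
    {"fingers": -1,"xyz": [0,0,0],"angular": [0,0,0]},
    {"fingers": -1,"xyz": [0,0,0],"angular": [0,0,0]},
    {"fingers": -1,"xyz": [0,0,0],"angular": [0,0,0]},
    {"fingers": -1,"xyz": [0,0,0],"angular": [0,0,0]},
    {"fingers": -1,"xyz": [0,0,-2],"angular": [0,0,0]},
    {"fingers": -1,"xyz": [0,0,-6],"angular": [0,0,0]},
    {"fingers": -1,"xyz": [0,0,-8],"angular": [0,0,0]},
    {"fingers": -1,"xyz": [0,0,-8],"angular": [0,0,0]},
  ],
)

```text
clock: 13.78
position: [0.5876, -0.0251, 0.2169]
ee_rot: [2.22, 2.22, 0.004]
force: [-0.1, 0.7, -1.3]
width: 0.994
```

```bash
python3 st.py; python3 -c "
from h import *
delta((.5140,-.2340,.15))"
```

```text
[587.6 -25.1 216.9] [-0.05  0.66 -1.32] [-0.04  0.04 -0.02] 91.5 [ 0.003  -0.0003 -0.    ] 13.775
xyz cm [-20.89  -7.38   6.66] ang [ 0.003  -0.0003 -0.    ] joints [-0.45  0.43  0.57  1.74 -0.26  1.05  0.21]
```

Request:
jog_arm(
  moves=[
    {"fingers": 0,"xyz": [-5,-1.8,0],"angular": [0,0,0]},
    {"fingers": 0,"xyz": [-10,-3.6,0],"angular": [0,0,0]},
    {"fingers": 0,"xyz": [-15,-5.4,1],"angular": [0,0,0]},
    {"fingers": 0,"xyz": [-20.8,-7.3,3],"angular": [0,0,0]},
    {"fingers": 0,"xyz": [-20.9,-7.4,6.6],"angular": [0,0,0]},
    {"fingers": 0,"xyz": [-20.9,-7.4,6.6],"angular": [0,0,0]},
    {"fingers": 0,"xyz": [-20.9,-7.4,6.6],"angular": [0,0,0]},
    {"fingers": 0,"xyz": [-20.9,-7.4,6.6],"angular": [0,0,0]},
  ],
)

```text
clock: 14.78
position: [0.5137, -0.2333, 0.1505]
ee_rot: [2.219, 2.222, 0.002]
force: [0.1, -0.3, -0.2]
width: 0.498
```

```bash
python3 st.py; python3 -c "
from h import *
delta((.5140,-.2340,.0855))
t=imaging.get_image('top');s=imaging.get_image('scene')
for u in [(437.9,313.7)]: print(plane('top',u,.05))
a=cv2.resize(t[205:285,295:375],(400,400),interpolation=cv2.INTER_CUBIC);b=cv2.resize(s[200:260,255:315],(400,400),interpolation=cv2.INTER_CUBIC)
cv2.imwrite('pics/c4.png',cv2.cvtColor(cv2.convertScaleAbs(np.hstack([a,b]),alpha=1.3),cv2.COLOR_RGB2BGR))"
```

```text
[ 513.7 -233.3  150.5] [ 0.15 -0.3  -0.16] [-0.09  0.06 -0.  ] 45.8 [0.0017 0.0002 0.0017] 14.775
xyz cm [-0.07  0.01  6.5 ] ang [0.0017 0.0002 0.0017] joints [-0.08  0.47  0.57  1.87 -0.32  0.89  0.65]
[ 0.43330172 -0.25885009  0.05      ]
```

View pics/c4.png

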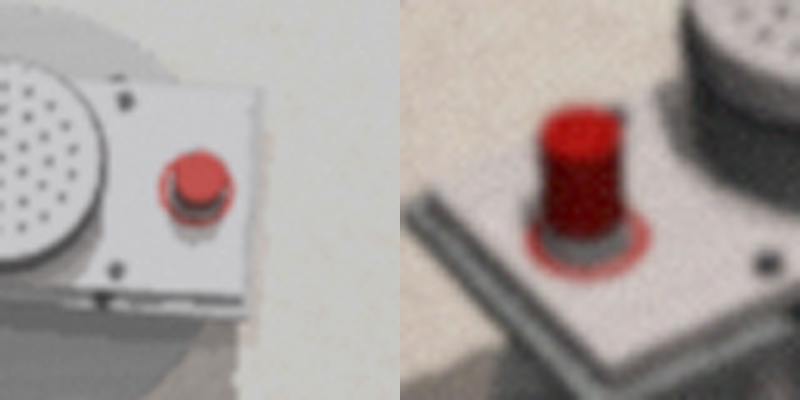

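The red pin stands seated with its shoulder flat on the ring and the plates lined up. Next I'll grasp the locking pin.

Request:
jog_arm(
  moves=[
    {"fingers": 0,"xyz": [-0.07,0,2],"angular": [0,0,0]},
    {"fingers": 0,"xyz": [-0.07,0,5],"angular": [0,0,0]},
    {"fingers": 0,"xyz": [-0.07,0,6.5],"angular": [0,0,0]},
    {"fingers": 0,"xyz": [-0.07,0,6.5],"angular": [0,0,0]},
    {"fingers": 0,"xyz": [-0.07,0,6.5],"angular": [0,0,0]},
    {"fingers": 1,"xyz": [-0.07,0,6.5],"angular": [0,0,0]},
    {"fingers": 1,"xyz": [-0.07,0,6.5],"angular": [0,0,0]},
    {"fingers": 1,"xyz": [-0.07,0,6.5],"angular": [0,0,0]},
    {"fingers": 1,"xyz": [-0.07,0,6.5],"angular": [0,0,0]},
    {"fingers": 1,"xyz": [-0.07,0,6.5],"angular": [0,0,0]},
    {"fingers": 1,"xyz": [-0.07,0,6.5],"angular": [0,0,0]},
  ],
)

```text
clock: 16.25
position: [0.5131, -0.2348, 0.0849]
ee_rot: [2.221, 2.221, 0.001]
force: [-0.0, 0.7, 5.8]
width: 0.246
```

```bash
python3 st.py
```

```text
[ 513.1 -234.8   84.9] [-0.03  0.66  5.84] [ 0.06 -0.07  0.03] 22.6 [0.001  0.0002 0.    ] 16.25
```

Request:
jog_arm(
  moves=[
    {"fingers": 1,"xyz": [0,0,-3],"angular": [0,0,0]},
    {"fingers": 1,"xyz": [0,0,-8],"angular": [0,0,0]},
    {"fingers": 1,"xyz": [0,0,-12.5],"angular": [0,0,0]},
    {"fingers": 1,"xyz": [0,0,-15.5],"angular": [0,0,0]},
    {"fingers": 1,"xyz": [0,0,-15.5],"angular": [0,0,0]},
    {"fingers": 1,"xyz": [0,0,-15.5],"angular": [0,0,0]},
  ],
)

```text
clock: 17.0
position: [0.512, -0.2342, 0.2383]
ee_rot: [-2.22, -2.22, 0.001]
force: [0.7, 0.1, -0.9]
width: 0.245
```

```bash
python3 st.py; python3 -c "
from h import *
t=imaging.get_image('top').astype(int)
h=cv2.cvtColor(t.astype(np.uint8),cv2.COLOR_RGB2HSV)[...,2]
x0,y0=246,229; m=h[y0:254,x0:268]<112; ys,xs=np.nonzero(m); c,r=cv2.minEnclosingCircle(np.c_[xs+x0,ys+y0].astype(np.float32)); print(c,r,plane('top',c,.111), plane('top',(xs.mean()+x0,ys.mean()+y0),.111))
th=np.arctan2(.5935-.5867,.085); 
m=np.array([.5933,.0604]); p=np.array([.5866,-.025]); v=m-p; print('by symmetry',m+v/np.linalg.norm(v)*.085)
"
```

```text
[ 512.  -234.2  238.3] [ 0.69  0.12 -0.89] [-0.06  0.04  0.02] 22.5 [-0.0016 -0.0008  0.0001] 17.0
(256.0478210449219, 238.2565155029297) 7.400356292724609 [0.59876893 0.14565512 0.111     ] [0.59871302 0.14616268 0.111     ]
by symmetry [0.59994819 0.14513961]
```

Request:
jog_arm(
  moves=[
    {"fingers": 1,"xyz": [5,1,-1.5],"angular": [0,0,0]},
    {"fingers": 1,"xyz": [10,2.3,-1.5],"angular": [0,0,0]},
    {"fingers": 1,"xyz": [15.5,3.5,-1.5],"angular": [0,0,0]},
    {"fingers": 1,"xyz": [21,4.8,-1.5],"angular": [0,0,0]},
    {"fingers": 1,"xyz": [27,6.2,-1.5],"angular": [0,0,0]},
    {"fingers": 1,"xyz": [33,7.5,-1.5],"angular": [0,0,0]},
    {"fingers": 1,"xyz": [38,8.7,-1.5],"angular": [0,0,0]},
    {"fingers": 1,"xyz": [38,8.7,-1.5],"angular": [0,0,0]},
    {"fingers": 1,"xyz": [38,8.7,-1.5],"angular": [0,0,0]},
    {"fingers": 1,"xyz": [38,8.7,2],"angular": [0,0,0]},
    {"fingers": 1,"xyz": [38,8.7,3],"angular": [0,0,0]},
    {"fingers": 1,"xyz": [38,8.7,3],"angular": [0,0,0]},
  ],
)

```text
clock: 18.55
position: [0.5992, 0.1441, 0.209]
ee_rot: [-2.223, -2.219, 0.003]
force: [-0.1, -0.0, -0.8]
width: 0.244
```

```bash
python3 st.py; python3 -c "
from h import *
delta((.5993,.1453,.19))
o=arm.observe();p=o['position']
s=imaging.get_image('scene')
print('exp tip',proj('scene',p-[0,0,.065]),'hole',proj('scene',[.5993,.1453,.111]))
a=cv2.resize(s[110:240,290:420],(600,600),interpolation=cv2.INTER_CUBIC)
cv2.imwrite('pics/c5.png',cv2.cvtColor(cv2.convertScaleAbs(a,alpha=1.4),cv2.COLOR_RGB2BGR))"
```

```text
[599.2 144.1 209. ] [-0.12 -0.03 -0.84] [-0.09  0.06 -0.01] 22.5 [-0.0016  0.0008 -0.0017] 18.55
xyz cm [0.12 0.01 1.9 ] ang [-0.0016  0.0008 -0.0017] joints [-0.68  0.48  0.52  1.67 -0.27  1.06 -0.08]
exp tip [358.37159132 188.69769991] hole [358.05454734 202.6311314 ]
```

View pics/c5.png

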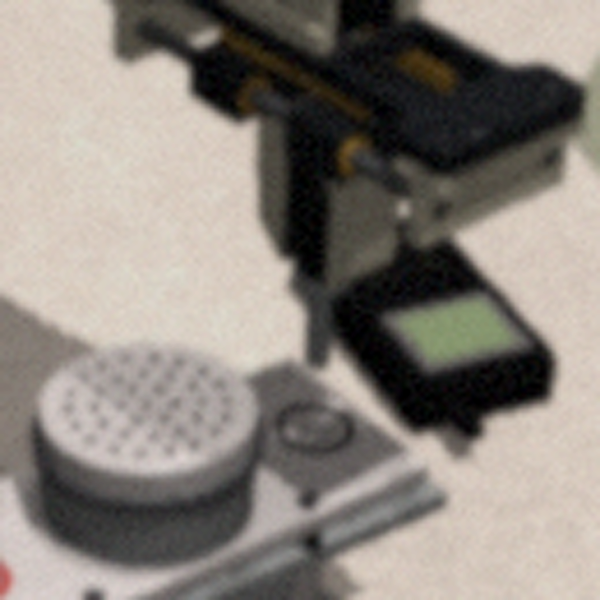

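The tip is at (358.7,188.7) and the ring at (358.0,202.5), both as predicted. I'll lower the pin.

Request:
jog_arm(
  moves=[
    {"fingers": 1,"xyz": [0.1,0,1],"angular": [0,0,0]},
    {"fingers": 1,"xyz": [0.1,0,2.2],"angular": [0,0,0]},
    {"fingers": 1,"xyz": [0.1,0,2.7],"angular": [0,0,0]},
    {"fingers": 1,"xyz": [0.1,0,3.1],"angular": [0,0,0]},
    {"fingers": 1,"xyz": [0.1,0,3.5],"angular": [0,0,0]},
    {"fingers": 1,"xyz": [0.1,0,3.5],"angular": [0,0,0]},
    {"fingers": 1,"xyz": [0.1,0,3.5],"angular": [0,0,0]},
  ],
)

```text
clock: 19.48
position: [0.5998, 0.1463, 0.1747]
ee_rot: [2.221, 2.221, 0.001]
force: [-0.0, 0.1, -0.7]
width: 0.243
```

```bash
python3 st.py
```

```text
[599.8 146.3 174.7] [-0.    0.12 -0.74] [-0.1   0.02 -0.04] 22.3 [ 0.0004 -0.0001 -0.0001] 19.475
```

Request:
jog_arm(
  moves=[
    {"fingers": 1,"xyz": [-0.1,-0.03,0.2],"angular": [0,0,0]},
    {"fingers": 1,"xyz": [-0.1,-0.03,0.5],"angular": [0,0,0]},
    {"fingers": 1,"xyz": [-0.1,-0.03,0.7],"angular": [0,0,0]},
    {"fingers": 1,"xyz": [-0.1,-0.03,0.7],"angular": [0,0,0]},
  ],
)

```text
clock: 19.98
position: [0.5992, 0.1453, 0.1672]
ee_rot: [-2.221, -2.221, 0.001]
force: [-0.5, -1.1, -1.8]
width: 0.244
```

```bash
python3 st.py
```

```text
[599.2 145.3 167.2] [-0.46 -1.11 -1.78] [-0.11  0.05 -0.02] 22.5 [-0.0004  0.0001 -0.0001] 19.975
```

Request:
jog_arm(
  moves=[
    {"fingers": 1,"xyz": [0,0,0.15],"angular": [0,0,0]},
    {"fingers": 1,"xyz": [0,0,0.3],"angular": [0,0,0]},
    {"fingers": 1,"xyz": [0,0,0.4],"angular": [0,0,0]},
    {"fingers": 1,"xyz": [0,0,0.4],"angular": [0,0,0]},
  ],
)

```text
clock: 20.48
position: [0.5993, 0.1453, 0.1634]
ee_rot: [-2.222, -2.221, 0.0]
force: [-1.3, -0.1, -0.5]
width: 0.247
```

```bash
python3 st.py
```

```text
[599.3 145.3 163.4] [-1.31 -0.11 -0.48] [-0.1   0.03 -0.08] 22.7 [-0.0001  0.     -0.0001] 20.475
```

Past the stand's plate face (tip at about 98), with no contact. I'll carry on in steps.

Request:
jog_arm(
  moves=[
    {"fingers": 1,"xyz": [0,0,0.2],"angular": [0,0,0]},
    {"fingers": 1,"xyz": [0,0,0.4],"angular": [0,0,0]},
    {"fingers": 1,"xyz": [0,0,0.6],"angular": [0,0,0]},
    {"fingers": 1,"xyz": [0,0,0.6],"angular": [0,0,0]},
  ],
)

```text
clock: 20.98
position: [0.5992, 0.1453, 0.1572]
ee_rot: [-2.221, -2.221, 0.001]
force: [0.6, 0.4, -1.6]
width: 0.243
```

```bash
python3 st.py
```

```text
[599.2 145.3 157.2] [ 0.55  0.38 -1.6 ] [0.   0.07 0.06] 22.4 [-0.0004  0.0001 -0.    ] 20.975
```

Request:
jog_arm(
  moves=[
    {"fingers": 1,"xyz": [0,0,0.2],"angular": [0,0,0]},
    {"fingers": 1,"xyz": [0,0,0.4],"angular": [0,0,0]},
    {"fingers": 1,"xyz": [0,0,0.6],"angular": [0,0,0]},
    {"fingers": 1,"xyz": [0,0,0.6],"angular": [0,0,0]},
  ],
)

```text
clock: 21.48
position: [0.5992, 0.1453, 0.1512]
ee_rot: [-2.221, -2.221, 0.001]
force: [-0.1, 0.4, -0.8]
width: 0.243
```

```bash
python3 st.py
```

```text
[599.2 145.3 151.2] [-0.08  0.37 -0.8 ] [-0.11  0.04  0.03] 22.4 [-0.0004  0.0001 -0.0001] 21.475
```

Request:
jog_arm(
  moves=[
    {"fingers": 1,"xyz": [0,0,0.3],"angular": [0,0,0]},
    {"fingers": 1,"xyz": [0,0,0.6],"angular": [0,0,0]},
    {"fingers": 1,"xyz": [0,0,0.9],"angular": [0,0,0]},
    {"fingers": 1,"xyz": [0,0,1.1],"angular": [0,0,0]},
    {"fingers": 1,"xyz": [0,0,1.1],"angular": [0,0,0]},
  ],
)

```text
clock: 22.1
position: [0.5993, 0.1452, 0.1403]
ee_rot: [-2.222, -2.221, 0.0]
force: [-0.6, 0.4, -1.2]
width: 0.248
```

```bash
python3 st.py
```

```text
[599.3 145.2 140.3] [-0.59  0.39 -1.18] [-0.1   0.03  0.  ] 22.8 [-0.0003  0.0001 -0.0001] 22.1
```

Request:
jog_arm(
  moves=[
    {"fingers": 1,"xyz": [0,0,0.1],"angular": [0,0,0]},
    {"fingers": 1,"xyz": [0,0,0.2],"angular": [0,0,0]},
    {"fingers": 1,"xyz": [0,0,0.3],"angular": [0,0,0]},
    {"fingers": 1,"xyz": [0,0,0.4],"angular": [0,0,0]},
    {"fingers": 1,"xyz": [0,0,0.4],"angular": [0,0,0]},
  ],
)

```text
clock: 22.72
position: [0.5993, 0.1453, 0.1364]
ee_rot: [-2.221, -2.221, 0.0]
force: [0.6, 0.7, -2.3]
width: 0.246
```

```bash
python3 st.py
```

```text
[599.3 145.3 136.4] [ 0.61  0.67 -2.33] [-0.08  0.03 -0.05] 22.6 [-0.0001 -0.     -0.    ] 22.725
```

Request:
jog_arm(
  moves=[
    {"fingers": 1,"xyz": [0,0,0.05],"angular": [0,0,0]},
    {"fingers": 1,"xyz": [0,0,0.1],"angular": [0,0,0]},
    {"fingers": 1,"xyz": [0,0,0.15],"angular": [0,0,0]},
    {"fingers": 1,"xyz": [0,0,0.15],"angular": [0,0,0]},
  ],
)

```text
clock: 23.22
position: [0.5997, 0.1453, 0.1359]
ee_rot: [2.222, 2.221, 0.002]
force: [-2.0, -1.1, 7.8]
width: 0.244
```

```bash
python3 st.py
```

```text
[599.7 145.3 135.9] [-2.03 -1.06  7.81] [-0.24  0.59 -0.11] 22.5 [ 0.001  -0.0006 -0.0003] 23.225
```

The locking pin is home: z stopped at 135.9 with about 9 N of push. I'll release, retreat and check.

Request:
jog_arm(
  moves=[
    {"fingers": -1,"xyz": [0,0,0],"angular": [0,0,0]},
    {"fingers": -1,"xyz": [0,0,0],"angular": [0,0,0]},
    {"fingers": -1,"xyz": [0,0,0],"angular": [0,0,0]},
    {"fingers": -1,"xyz": [0,0,0],"angular": [0,0,0]},
    {"fingers": -1,"xyz": [0,0,-2],"angular": [0,0,0]},
    {"fingers": -1,"xyz": [0,0,-7],"angular": [0,0,0]},
    {"fingers": -1,"xyz": [0,0,-13],"angular": [0,0,0]},
    {"fingers": -1,"xyz": [0,-6,-15],"angular": [0,0,0]},
    {"fingers": -1,"xyz": [0,-12,-15],"angular": [0,0,0]},
    {"fingers": -1,"xyz": [0,-15,-15],"angular": [0,0,0]},
    {"fingers": -1,"xyz": [0,-15,-15],"angular": [0,0,0]},
  ],
)

```text
clock: 24.6
position: [0.4475, 0.1456, 0.2853]
ee_rot: [-2.218, -2.222, -0.001]
force: [0.3, 0.3, 0.8]
width: 1.001
```

```bash
python3 st.py; python3 -c "
from h import *
t=imaging.get_image('top');s=imaging.get_image('scene')
d=cv2.resize(t[100:340,130:450],(320,240))
b=cv2.resize(s[180:270,250:400],(800,480),interpolation=cv2.INTER_CUBIC)
cv2.imwrite('pics/c6.png',cv2.cvtColor(cv2.convertScaleAbs(b,alpha=1.3),cv2.COLOR_RGB2BGR))
t0=cv2.cvtColor(cv2.imread('pics/top0.png'),cv2.COLOR_BGR2RGB)
for n,(x0,y0,x1,y1) in dict(hygro=(148,262,205,336),logger=(308,148,358,185),petri=(378,186,424,226)).items(): print(n,np.abs(t[y0:y1,x0:x1].astype(int)-t0[y0:y1,x0:x1]).mean())
s0=cv2.cvtColor(cv2.imread('pics/scene0.png'),cv2.COLOR_BGR2RGB)
for n,(x0,y0,x1,y1) in dict(hygro=(352,155,412,205),logger=(318,315,392,370),petri=(210,330,275,382)).items(): print('scene',n,np.abs(s[y0:y1,x0:x1].astype(int)-s0[y0:y1,x0:x1]).mean())
"
```

```text
[447.5 145.6 285.3] [0.3  0.28 0.79] [-0.12 -0.01  0.02] 92.1 [-0.0005 -0.0017  0.0017] 24.6
hygro 26.671882408724514
logger 12.080540540540541
petri 12.22391304347826
scene hygro 10.996222222222222
scene logger 2.095823095823096
scene petri 2.121499013806706
```

View pics/c6.png

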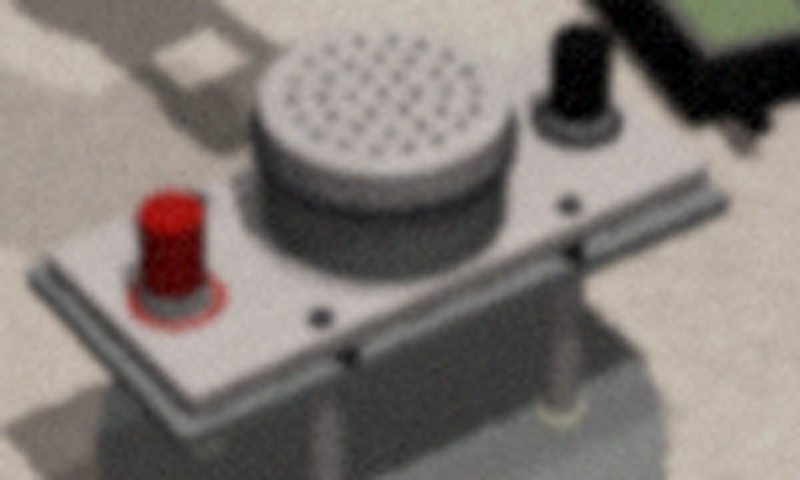

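Both pins are seated and the plates are parallel. I'll check the hygrometer's screen position numerically, since shadow disturbs the plain image difference, and then hand in.

```bash
python3 -c "
from h import *
from cell import job
s=imaging.get_image('scene');s0=cv2.cvtColor(cv2.imread('pics/scene0.png'),cv2.COLOR_BGR2RGB)
for im in(s0,s):
    h=cv2.cvtColor(im,cv2.COLOR_RGB2HSV)[170:200,370:412]; ys,xs=np.nonzero((h[...,0]>28)&(h[...,0]<60)&(h[...,1]>40)&(h[...,2]>80)); print(len(xs),xs.mean()+370,ys.mean()+170)
print(job.sign_off())"
```

```text
205 388.58048780487803 181.1560975609756
210 388.5285714285714 181.15238095238095
the job is handed in; nothing more can be done
None
```

The air sampler is fixed to its stand: both pins are fully home, in the order asked, and the job was handed in at about 25 s on the clock.

- **Tapered pin:** I dragged the plate about 6 mm towards -x to bring the holes together, then eased the pin down. Its shoulder landed at 111.0 mm with a push of about 13 N. By the brief's wedging figure that would load the plates with about 26 N at most, but I could not measure that load directly.
- **Locking pin:** it went through with no noticeable contact and its shoulder stopped on the plate at about 9 N.
- **Last picture:** both shoulders sit flat, the two plates are lined up, and the gripper is clear.
- **Bystanders:** the logger and petri dish look unchanged in the side camera's view. The plain image difference was high at the hygrometer in both views, and raised at the logger and petri dish in the top view. I put that down to shadow and lighting. The hygrometer's screen measured within 0.1 pixel of where it started. I did not measure the logger and petri dish positions separately.

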